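# Unhook the red parts bin from the bench rack

### The job

Take the red bin off the hanging rack without forcing it: raise its front end gently until you feel the nib at its back touch the yellow stop strip below, clear of the yellow keeper, then draw its lip up and off the ledge bar. Set the bin down gently, upright, in the middle of the green mat with the transformer still inside, let go of it, and leave the blue bin and the other bench things where they are.

Things in the scene. Friction and masses are not known exactly. Their poses are not given: they have to be found in the camera images.
- red_grip (a point): Middle of the front wall of the red open-topped plastic bin, 17 mm below its rim, for gripping: a plain upright slab 9 mm thick (x), 100 mm wide (y). x points out of the bin's front, away from the rack, y along the rail, z up. It lies 55.5 mm in front of the bin's centre and 58 mm above its underside.
- red_centre (a point): Centre of the red bin (lip not counted), 37.5 mm above its underside; axes as red_grip. Bin 120 mm deep (x), 100 wide (y), 75 high; floor and other walls 4 mm; 0.2 to 0.35 kg empty.
- red_nib (a point): Middle of the top of the red bin's nib, 126.3 mm behind the bin's centre, 92 mm above its underside; axes as red_grip. A flat lip (60 mm wide, 6 thick, its underside 64 mm above the bin's underside) runs back 69 mm from the rear wall over the ledge bar and ends in this upturned nib, 6 mm thick, whose top is 28 mm above the lip's underside.
- ledge (a point): Middle of the top of the rack's fixed ledge bar, a steel rod 10 mm in diameter, 330 mm long, along y; x points to the side where the bins hang (away from the robot), z up. The bins' lips rest on it, their rear walls hang 2 mm in front of it. Rack posts stand 165 mm to either side, 50 mm higher than the bar.
- keeper_mid (a point): Point level with the ledge point, 53 mm behind it. Over it runs the yellow keeper strip (6 mm thick, 20 high, along y): its lower edge is 8 to 24 mm above this point. Under it runs a flat yellow stop strip (26 mm deep, its front edge 9 mm in front of this point): its top is always 47 mm below the keeper's lower edge. Their common height is set afresh each time and is not measured: feel it.
- backing (a point): Middle of the strip low on the rack on which the bins' rear walls lean. A bin's nib stands just behind the keeper and overlaps it, so it comes neither straight out nor straight up. Raise the bin's front about the ledge bar: the nib drops and meets the stop strip at 21 to 41 degrees, by how high that is set. Just short of there it passes under the keeper with 5 mm or more to spare, drawn along the bin's x.
- transformer_centre (a point): Centre of a small loose transformer (50 x 46 x 34 mm, 0.16 kg, steel and copper) lying in the red bin; slides about on its floor.
- mat: Green bench mat, 190 (x) x 170 (y) x 4 mm thick, fixed on the bench; origin at the centre of its underside.
- blue_centre (a point): Centre of the blue bin, same shape as the red one, hanging on the same rack beside it (centres 160 to 180 mm apart, either side). Leave it hanging.
- meter: Yellow hand multimeter lying on the bench, 165 x 80 x 40 mm (origin under its centre). Leave it alone.
- cleaner: White bottle with a red cap, 60 mm in diameter, 140 mm high, standing on the bench (origin under its centre). Leave it alone.
- driver: Screwdriver with an orange handle lying on the bench, about 200 mm long. Leave it alone.
Not all that is in view belongs to the job. Of the things shaped like the part that bears red_grip, the red one is meant.

How it is judged:
By the outcome, as a careful person would: the job done as asked, in the order asked, and still so for the second after the job is handed in, with the robot touching nothing.
It also fails if it takes over 64 s, if anything falls off the work surface, if the arm or the gripper's body presses on something with over 40 N, if the wrist force passes 120 N, or if a joint passes its speed limit or range.

### The arm

A 6-joint arm with a two-finger parallel gripper is mounted at the origin on the work surface. World frame = base frame: x ahead of the robot, y to its left, z up, the work surface at z = 0. Lengths are in m, angles in rad, forces in N, time in s.
With the tool pointing down it reaches from about 0.425 to 0.95 m from the base axis. Payload 3.5 kg.
Tool frame: the origin (TCP) lies midway between the tips of the shut fingers; the grasp point (between the pads) lies 19 mm behind it; z points along the fingers, y is the line along which they close (so a half turn about z gives the same grasp; the last joint's range is limited). The gripper opens to 85 mm and grips with 20 to 120 N. Pads are 22 mm wide; open, the fingers measure 114 mm over their backs; the gripper's body (76 mm by 85 mm) begins 54 mm behind the grasp point. The pads swing forward as they close: fully open they stand 13 mm farther back than shut.
Start: joints at [-1.27, 0.286, 1.577, -0, 1.279, -0.15], TCP at [0.294, -0.608, 0.231] pointing down, gripper open.
Joint ranges: [-2.77, 2.77], [-0.9, 2.22], [0.21, 2.48], [-1.53, 4.67], [0.24, 2.81], [-2.84, 2.84]. Speed limits (rad/s): [2.79, 2.79, 3.14, 3.14, 3.14, 3.14].

### API

Orientations are given as a unit quaternion [x, y, z, w].
In Python, from plant import * gives the robot as it stands.
- The arm moves only by the tool move_arm, never from a script. Its argument "moves" is a list of rows, each a list of 3 entries, a list of its own where there are three numbers: the opening, from 0 (shut) to 1 (fully open), then the shift along the tool's x, y, z in m, then the turn, a rotation vector about the tool's x, y, z in rad. A call has exactly 10 rows; each row shifts and turns the commanded pose from where the row before left it, along the tool's axes as they then stand; what a row does not reach is not made up. A row lasts 1/12 s, in which the tool goes at most 41.7 mm and 7.16 degrees, less where a joint would pass 70% of its speed; a pose out of reach is approached as far as the arm can. A call is refused whole if a number of a shift passes 0.0417 or a number of a turn 0.125, either way. A call with a gripper value outside its range is refused whole. The fingers move at their own pace and stop on an object; "grip_force" is the grip in N (left out, the last holds). Time passes only in rows, so rows that do not move let the fingers close, or fill a call up. It gives the time, the measured TCP pose, the force, the opening and the grip force at its end, in the units of the state.
- get_state(): the state, without advancing time (a new reading comes with each control period).
- read_camera(name): name is "scene" or "top" or "wrist"; returns the picture (420x560x3 uint8, red, green, blue); there is no depth.
- camera_params(name): a dict with "fx", "fy", "cx", "cy" (pixels), "rvec" (rotation vector, rad) and "tvec" (3), from world to camera coordinates, as OpenCV has them; the wrist camera has in their place "tool_from_camera" (4x4, takes a point from camera to tool coordinates, whose origin is the TCP and whose axes are the flange's). Camera axes: x right, y down, z forward; pixel columns grow to the right and rows downward; lengths in m; the calibration is good to about 2 mm. A picture is of the moment at which its call begins: read the wrist's pose just before it. camera_params takes no time and is no camera call.
- sign_off(): hands the job in; it is judged then, once.
The state is a dict: "time": time; "qpos": joint angles; "dq": joint speeds; "joint_efforts": joint torques, N m; "eef_pos": TCP position; "tcp_rot": TCP orientation; "contact_force": force on the tool from outside, world axes, zero at the start; "wrist_torque": the same for the moment, N m; "opening": opening from 0.0 (shut) to 1.0 (fully open); "finger_force": force on a finger pad.
Only numpy, scipy, OpenCV 4.12 (cv2) and the standard library are available. Lean on these libraries where they do the work, as an engineer would, in place of code of your own. Each camera call takes 0.05 s, during which the arm holds its last target. There are 200 camera calls.

## Working session

There is one attempt and no reset: what is moved stays moved. The work goes in short steps, Python scripts to look and compute and a tool call to move; the robot and the scene stay as the last step left them, time stands still between calls to the robot, and variables do not carry over. Pictures are saved under pics/ and viewed, at most 10 in all, crops included, and the job is handed in when it is done.

Besides the shell and the picture viewer there is one more tool, called after ">>>" by a JSON object that holds its "fn" and its "kwargs". move_arm: Moves the arm, as the interface text tells. Its arguments: {"type":"object","properties":{"moves":{"type":"array"},"grip_force":{"type":"number"}},"required":["moves"]}

```bash
ls; mkdir -p pics; python3 - <<'E'
from plant import *
import cv2
for n in ("scene","top"):
    cv2.imwrite(f"pics/{n}0.png",cv2.cvtColor(read_camera(n),cv2.COLOR_RGB2BGR)); print(n,camera_params(n))
print(camera_params("wrist")); print(get_state())
E
```

```text
pics
scene {'fx': 387.1040100228381, 'fy': 387.1040100228381, 'cx': 277.85254723203053, 'cy': 206.04062153645302, 'rvec': array([ 1.7300831 ,  2.0284022 , -0.62112675]), 'tvec': array([ 0.11252125, -0.31660649,  1.70171238])}
top {'fx': 488.5412107283604, 'fy': 488.5412107283604, 'cx': 279.2512387196822, 'cy': 206.58428564851556, 'rvec': array([ 2.20073039, -2.19424033,  0.07640952]), 'tvec': array([-0.03989703,  0.49466855,  1.54139656])}
{'fx': 303.8302493905011, 'fy': 303.8302493905011, 'cx': 282.23926282048603, 'cy': 209.67436356936244, 'tool_from_camera': array([[-2.17293100e-03, -9.57291974e-01, -2.89114778e-01,
         7.24710259e-02],
       [ 9.99997637e-01, -2.06251702e-03, -6.86560828e-04,
         1.14516507e-03],
       [ 6.09350203e-05, -2.89115587e-01,  9.57294194e-01,
        -1.42159348e-01],
       [ 0.00000000e+00,  0.00000000e+00,  0.00000000e+00,
         1.00000000e+00]])}
{'time': 0.1, 'qpos': array([-1.27001228e+00,  2.87152967e-01,  1.57800279e+00,  1.99619665e-05,
        1.27861549e+00, -1.49982588e-01]), 'dq': array([ 0.00064556, -0.00114165, -0.00233186, -0.00356544, -0.00048492,
        0.00243938]), 'joint_efforts': array([ 1.06477586e-03, -4.07295978e+01, -2.93695807e+01, -1.64691655e-04,
        3.41566156e-03, -6.29816881e-06]), 'eef_pos': array([ 0.2939339 , -0.6069914 ,  0.23004996]), 'tcp_rot': array([ 9.74708582e-01,  2.23477055e-01, -7.25280606e-05, -1.08691859e-03]), 'contact_force': array([-0.16833304,  0.45971754, -0.53267248]), 'wrist_torque': array([-0.01877241, -0.00781092, -0.00200964]), 'finger_force': 0.0, 'opening': 0.999164392488931}
```

View pics/scene0.png

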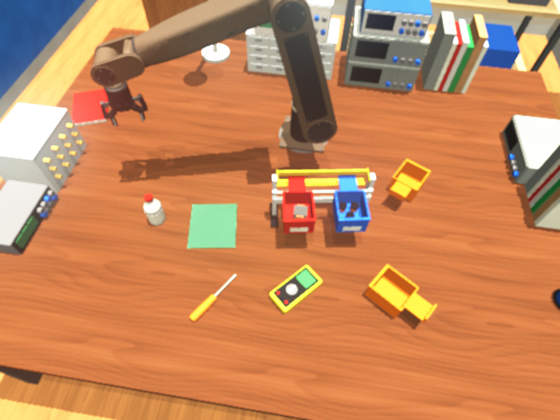

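View pics/top0.png

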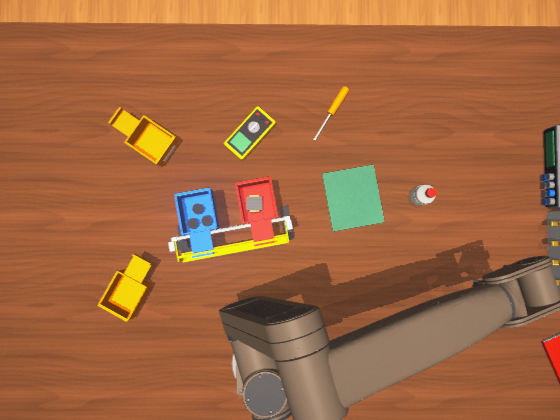

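The scene view shows the red bin at about (298,212), the blue one at (350,210), yellow bins at (410,180) and (400,293), and the green mat at (213,226). The top view shows the red bin at (257,197), blue at (197,212), yellow bins at (150,140) and (125,293), a red book at (555,355), and the mat at (353,198). I choose the red bin hanging on the rack and check it in a close crop.

```bash
python3 - <<'E'
import cv2,numpy as np
a=cv2.imread("pics/scene0.png")[155:245,260:385]; b=cv2.imread("pics/top0.png")[165:270,165:300]
a=cv2.resize(a,(400,288),interpolation=cv2.INTER_CUBIC);b=cv2.resize(b,(400,311),interpolation=cv2.INTER_CUBIC)
cv2.imwrite("pics/crop0.png",np.vstack([cv2.resize(a,(400,288)),b]))
E
```

```text
(no output)
```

View pics/crop0.png

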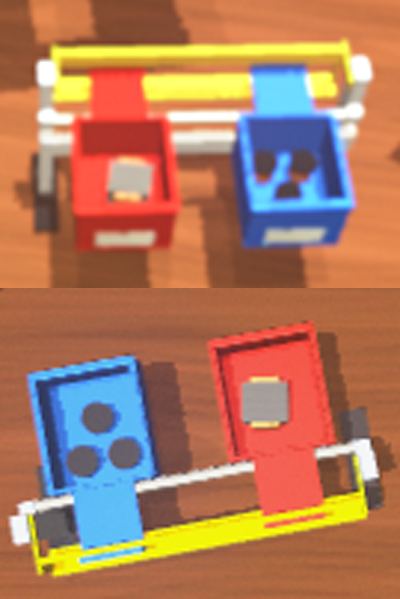

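The crop confirms it: the red bin has a grey transformer and its lip runs under the yellow keeper. Its front rim corners are near (235,182) and (271,176) in the top view, and near (282,220) and (316,220) in the scene view.

```bash
cat > h.py <<'E'
import numpy as np,cv2
from scipy.spatial.transform import Rotation as R
from plant import *
def ray(n,uv):
    p=camera_params(n); M=R.from_rotvec(p["rvec"]).as_matrix(); d=np.array([(uv[0]-p["cx"])/p["fx"],(uv[1]-p["cy"])/p["fy"],1])
    return -M.T@p["tvec"], M.T@d
def onz(n,uv,z):
    o,d=ray(n,uv); return o+d*(z-o[2])/d[2]
def tri(ut,us):
    (a,d),(b,e)=ray("top",ut),ray("scene",us)
    s=np.linalg.lstsq(np.c_[d,-e],b-a,rcond=None)[0]; p,q=a+s[0]*d,b+s[1]*e
    return (p+q)/2,np.linalg.norm(p-q)
E
python3 - <<'E'
from h import *
T=lambda x,y:(165+x/2.963,165+(y-288)/2.963); S=lambda x,y:(260+x/3.2,155+y/3.2)
pts={"frontR":((314,322),(72,212)),"frontL":((208,340),(178,210)),"rearR":((333,445),(78,118)),"rearL":((230,462),(166,118)),
"postR":((366,452),(46,66)),"postL":((20,526),(362,63)),"blueFR":((136,356),(245,212)),"blueFL":((28,376),(354,206)),"transf":((265,402),(128,180))}
for k,(t,s) in pts.items(): p,e=tri(T(*t),S(*s)); print(k,p.round(4),round(e,4))
for n in("top","scene"):
    im=cv2.cvtColor(cv2.imread(f"pics/{n}0.png"),cv2.COLOR_BGR2HSV); m=cv2.inRange(im,(65,80,60),(90,255,255))
    c=max(cv2.findContours(m,0,2)[0],key=cv2.contourArea); r=cv2.minAreaRect(c); print(n,r)
    b=cv2.boxPoints(r); print(np.array([onz(n,x,.004) for x in b]).round(3), onz(n,r[0],.004).round(4))
E
```

```text
frontR [ 0.5726 -0.0129  0.169 ] 0.0005
frontL [0.5543 0.0907 0.171 ] 0.0016
rearR [ 0.4529 -0.0279  0.1655] 0.0072
rearL [0.4365 0.068  0.1646] 0.0004
postR [ 0.4444 -0.0609  0.2349] 0.0008
postL [0.3754 0.2598 0.2216] 0.0029
blueFR [0.5394 0.1598 0.1618] 0.0016
blueFL [0.519  0.2652 0.1685] 0.0028
transf [0.4971 0.0365 0.1281] 0.0007
top ((352.9357604980469, 197.4400634765625), (58.29217529296875, 51.963714599609375), 79.87532806396484)
[[ 0.603 -0.177  0.004]
 [ 0.634 -0.342  0.004]
 [ 0.448 -0.374  0.004]
 [ 0.419 -0.209  0.004]] [ 0.5256 -0.2754  0.004 ]
scene ((212.0, 225.5), (41.0, 46.0), 90.0)
[[ 0.453 -0.385  0.004]
 [ 0.424 -0.213  0.004]
 [ 0.598 -0.175  0.004]
 [ 0.624 -0.336  0.004]] [ 0.528  -0.2768  0.004 ]
```

```bash
cat >> h.py <<'E'
def sim(p,Rm,rows):
    for n,s,t in rows:
        for _ in range(n): p=p+Rm.apply(s); Rm=Rm*R.from_rotvec(t)
    return p,Rm
def rem(p,Rm,tp,yaw):  # remaining in tool axes to target, tool y at yaw, pointing down
    y=np.array([np.cos(yaw),np.sin(yaw),0]); z=np.array([0,0,-1.]); T=R.from_matrix(np.c_[np.cross(y,z),y,z])
    return Rm.inv().apply(tp-p).round(4),(Rm.inv()*T).as_rotvec().round(4)
E
python3 - <<'E'
from h import *
s=get_state();p,r=s["eef_pos"],R.from_quat(s["tcp_rot"])
for b in(.033,.034,.036):
  p1,r1=sim(p,r,[(4,[0,-.01,-.025],[0,0,0]),(24,[b,-.0028,0],[0,0,-.0545])]); print(p1,rem(p1,r1,np.array([.5635,.039,.30]),np.radians(11)))
E
```

```text
[0.57041001 0.10739185 0.33136732] (array([-0.066 , -0.0196,  0.0312]), array([-0.0002, -0.0022, -0.004 ]))
[0.58098288 0.12705802 0.33140172] (array([-0.0833, -0.0336,  0.0312]), array([-0.0002, -0.0022, -0.004 ]))
[0.60212862 0.16639035 0.33147052] (array([-0.118 , -0.0617,  0.0312]), array([-0.0002, -0.0022, -0.004 ]))
```

>>> {"fn": "move_arm", "kwargs": {"moves": [[0.4, [0, -0.01, -0.025], [0, 0, 0]], [0.4, [0, -0.01, -0.025], [0, 0, 0]], [0.4, [0, -0.01, -0.025], [0, 0, 0]], [0.4, [0, -0.01, -0.025], [0, 0, 0]], [0.4, [0.03, -0.002, 0], [0, 0, -0.0545]], [0.4, [0.03, -0.002, 0], [0, 0, -0.0545]], [0.4, [0.03, -0.002, 0], [0, 0, -0.0545]], [0.4, [0.03, -0.002, 0], [0, 0, -0.0545]], [0.4, [0.03, -0.002, 0], [0, 0, -0.0545]], [0.4, [0.03, -0.002, 0], [0, 0, -0.0545]]]}}

```text
time: 0.93
eef_pos: [0.4202, -0.4612, 0.3305]
tcp_rot: [0.925, 0.38, -0.0, -0.001]
contact_force: [-0.7, 0.1, 0.6]
opening: 0.4
finger_force: 0.0
```

>>> {"fn": "move_arm", "kwargs": {"moves": [[0.4, [0.03, -0.002, 0], [0, 0, -0.0545]], [0.4, [0.03, -0.002, 0], [0, 0, -0.0545]], [0.4, [0.03, -0.002, 0], [0, 0, -0.0545]], [0.4, [0.03, -0.002, 0], [0, 0, -0.0545]], [0.4, [0.03, -0.002, 0], [0, 0, -0.0545]], [0.4, [0.03, -0.002, 0], [0, 0, -0.0545]], [0.4, [0.03, -0.002, 0], [0, 0, -0.0545]], [0.4, [0.03, -0.002, 0], [0, 0, -0.0545]], [0.4, [0.03, -0.002, 0], [0, 0, -0.0545]], [0.4, [0.03, -0.002, 0], [0, 0, -0.0545]]]}}

```text
time: 1.77
eef_pos: [0.5569, -0.1975, 0.3306]
tcp_rot: [0.788, 0.615, -0.0, -0.001]
contact_force: [1.1, -0.0, 0.4]
opening: 0.397
finger_force: 0.0
```

>>> {"fn": "move_arm", "kwargs": {"moves": [[0.4, [0.03, -0.002, 0], [0, 0, -0.0545]], [0.4, [0.03, -0.002, 0], [0, 0, -0.0545]], [0.4, [0.03, -0.002, 0], [0, 0, -0.0545]], [0.4, [0.03, -0.002, 0], [0, 0, -0.0545]], [0.4, [0.03, -0.002, 0], [0, 0, -0.0545]], [0.4, [0.03, -0.002, 0], [0, 0, -0.0545]], [0.4, [0.03, -0.002, 0], [0, 0, -0.0545]], [0.4, [0.03, -0.002, 0], [0, 0, -0.0545]], [0.4, [0, 0, 0], [0, 0, 0]], [0.4, [0, 0, 0], [0, 0, 0]]]}}

```text
time: 2.6
eef_pos: [0.554, 0.0409, 0.331]
tcp_rot: [0.637, 0.771, -0.0, -0.0]
contact_force: [-0.1, -0.3, -0.6]
opening: 0.398
finger_force: 0.0
```

```bash
python3 - <<'E'
from h import *
s=get_state();p,r=s["eef_pos"],R.from_quat(s["tcp_rot"]); print(s)
im=read_camera("wrist"); cv2.imwrite("pics/w1.png",cv2.cvtColor(im,cv2.COLOR_RGB2BGR)); np.savez("w1.npz",p=p,q=s["tcp_rot"])
print(rem(p,r,np.array([.5635,.039,.30]),np.radians(11)))
E
```

```text
{'time': 2.6, 'qpos': array([-1.08767247e-01, -3.87059789e-02,  1.75379878e+00, -2.92408970e-04,
        1.42705407e+00, -2.99197904e-01]), 'dq': array([-0.041208  ,  0.00963757, -0.00970541, -0.00996442, -0.00418007,
       -0.00073522]), 'joint_efforts': array([ 9.73617844e-01, -2.92183310e+01, -3.03482974e+01,  7.86972488e-02,
        3.21862777e-02, -1.85344179e-03]), 'eef_pos': array([0.5540242 , 0.04092877, 0.33095898]), 'tcp_rot': array([ 6.36661970e-01,  7.71142943e-01, -2.73106408e-04, -1.52110755e-04]), 'contact_force': array([-0.06770733, -0.3332983 , -0.55627109]), 'wrist_torque': array([-1.04909591e-02, -2.30897055e-02,  5.66406761e-05]), 'finger_force': 0.0, 'opening': 0.39791786630130854}
(array([-0.0037,  0.009 ,  0.031 ]), array([-0.0006,  0.0001, -0.0015]))
```

View pics/w1.png

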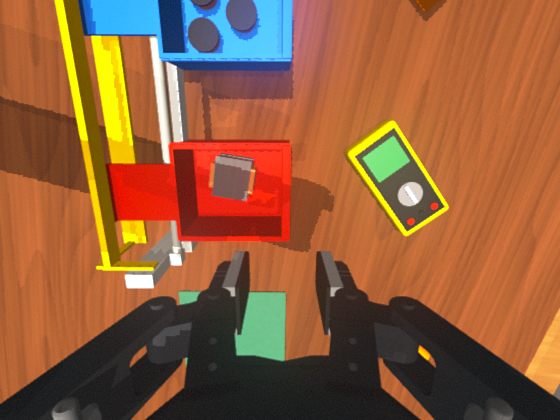

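The wrist view shows the red bin: front outer rim corners at (291,142) and (290,241), rear ones at (172,143) and (176,240), and the transformer at (233,177).

```bash
cat >> h.py <<'E'
def wray(uv,p,q):
    c=camera_params("wrist");T=c["tool_from_camera"];Rm=R.from_quat(q)
    d=T[:3,:3]@[(uv[0]-c["cx"])/c["fx"],(uv[1]-c["cy"])/c["fy"],1]
    return p+Rm.apply(T[:3,3]),Rm.apply(d)
def wz(uv,p,q,z):
    o,d=wray(uv,p,q);return o+d*(z-o[2])/d[2]
E
python3 - <<'E'
from h import *
w=np.load("w1.npz");p,q=w["p"],w["q"];r=R.from_quat(q)
for z in(.165,.169,.173):
    a=np.array([wz(u,p,q,z) for u in((291,142),(290.5,241),(172,143),(176,240))])
    print(z,a.round(4).tolist(),np.linalg.norm(a[0]-a[1]),np.linalg.norm(a[1]-a[3]),np.degrees(np.arctan2(*(a[1]-a[0])[[0,1]]))%180,'mid front in tool',r.inv().apply((a[0]+a[1])/2-p).round(4))
E
```

```text
0.165 [[0.5523, 0.0908, 0.165], [0.5725, -0.0133, 0.165], [0.4364, 0.0677, 0.165], [0.4493, -0.0355, 0.165]] 0.10599733149659218 0.125102606667241 169.02784404736786 mid front in tool [-0.0037  0.0079  0.166 ]
0.169 [[0.5521, 0.0911, 0.169], [0.572, -0.0116, 0.169], [0.4377, 0.0683, 0.169], [0.4505, -0.0336, 0.169]] 0.10462121920873128 0.12347845979630061 169.02784404736792 mid front in tool [-0.0027  0.0078  0.162 ]
0.173 [[0.5519, 0.0914, 0.173], [0.5716, -0.01, 0.173], [0.439, 0.0689, 0.173], [0.4517, -0.0317, 0.173]] 0.10324510692087047 0.12185431292536034 169.02784404736786 mid front in tool [-0.0017  0.0077  0.158 ]
```

>>> {"fn": "move_arm", "kwargs": {"moves": [[0.28, [-0.002, 0.0033, 0.01], [0, 0, 0]], [0.28, [0, 0, 0.02], [0, 0, 0]], [0.28, [0, 0, 0.025], [0, 0, 0]], [0.28, [0, 0, 0.025], [0, 0, 0]], [0.28, [0, 0, 0.025], [0, 0, 0]], [0.28, [0, 0, 0.025], [0, 0, 0]], [0.28, [0, 0, 0.02], [0, 0, 0]], [0.28, [0, 0, 0.02], [0, 0, 0]], [0.28, [0, 0, 0.015], [0, 0, 0]], [0.28, [0, 0, 0.007], [0, 0, 0]]]}}

```text
time: 3.48
eef_pos: [0.5564, 0.0369, 0.1354]
tcp_rot: [0.639, 0.77, -0.002, -0.002]
contact_force: [-0.3, -0.5, -0.5]
opening: 0.279
finger_force: 0.0
```

```bash
python3 - <<'E'
from h import *
s=get_state();print(s["eef_pos"],s["contact_force"])
ims=[cv2.cvtColor(read_camera(n),cv2.COLOR_RGB2BGR) for n in("wrist","scene")]
cv2.imwrite("pics/w2.png",np.vstack([cv2.resize(ims[0][100:380,100:460],(360,280)),cv2.resize(ims[1][130:260,240:400],(360,293),interpolation=2)]))
E
```

```text
[0.55641572 0.03692191 0.13539761] [-0.31609478 -0.50911055 -0.4602458 ]
```

View pics/w2.png

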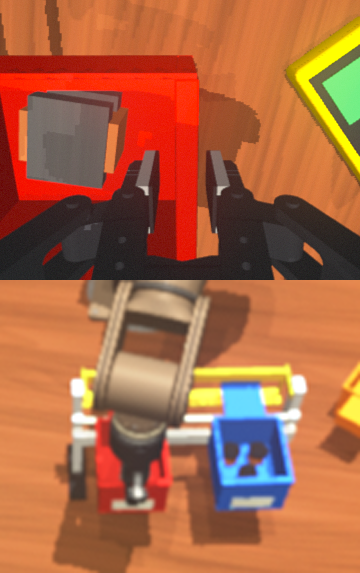

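The pads straddle the front wall (wall at u 175-197 in the crop, pads at 155 and 210), so I'm closing the gripper.

>>> {"fn": "move_arm", "kwargs": {"grip_force": 70, "moves": [[0, [0, 0, 0], [0, 0, 0]], [0, [0, 0, 0], [0, 0, 0]], [0, [0, 0, 0], [0, 0, 0]], [0, [0, 0, 0], [0, 0, 0]], [0, [0, 0, 0], [0, 0, 0]], [0, [0, 0, 0], [0, 0, 0]], [0, [0, 0, 0], [0, 0, 0]], [0, [0, 0, 0], [0, 0, 0]], [0, [0, 0, 0], [0, 0, 0]], [0, [0, 0, 0], [0, 0, 0]]]}}

```text
time: 4.42
eef_pos: [0.5581, 0.0377, 0.14]
tcp_rot: [0.638, 0.77, -0.001, 0.0]
contact_force: [-5.2, -4.1, 2.6]
opening: 0.089
finger_force: 69.0
```

```bash
python3 - <<'E'
from h import *
s=get_state();print({k:s[k] for k in("eef_pos","contact_force","wrist_torque","opening","finger_force","tcp_rot")})
# rows for tilting by d about pivot; pivot in tool frame (y,z)
for d in (.01,.03,.04,.05):
  for g in (.0175,.02):
    piv=np.array([0,-.1225,-.019-0*g]); 
    Rm=R.from_rotvec([-d,0,0]); print(d,(piv-Rm.apply(piv)).round(5))
E
```

```text
{'eef_pos': array([0.55806285, 0.0377468 , 0.14000921]), 'contact_force': array([-5.18800587, -4.10659225,  2.56999666]), 'wrist_torque': array([-0.53727484,  0.74841806,  0.03538575]), 'opening': 0.08917644688059448, 'finger_force': 68.97590517997742, 'tcp_rot': array([ 6.37501878e-01,  7.70448548e-01, -5.70361164e-04,  2.56961886e-04])}
0.01 [ 0.       0.00018 -0.00123]
0.01 [ 0.       0.00018 -0.00123]
0.03 [ 0.       0.00051 -0.00368]
0.03 [ 0.       0.00051 -0.00368]
0.04 [ 0.       0.00066 -0.00491]
0.04 [ 0.       0.00066 -0.00491]
0.05 [ 0.       0.0008  -0.00615]
0.05 [ 0.       0.0008  -0.00615]
```

>>> {"fn": "move_arm", "kwargs": {"moves": [[0, [0, 0.0002, -0.0018], [-0.015, 0, 0]], [0, [0, 0.0002, -0.0018], [-0.015, 0, 0]], [0, [0, 0.0002, -0.0018], [-0.015, 0, 0]], [0, [0, 0.0002, -0.0018], [-0.015, 0, 0]], [0, [0, 0.0002, -0.0018], [-0.015, 0, 0]], [0, [0, 0.0002, -0.0018], [-0.015, 0, 0]], [0, [0, 0.0002, -0.0018], [-0.015, 0, 0]], [0, [0, 0.0002, -0.0018], [-0.015, 0, 0]], [0, [0, 0, 0], [0, 0, 0]], [0, [0, 0, 0], [0, 0, 0]]]}}

```text
time: 5.25
eef_pos: [0.5597, 0.0384, 0.1545]
tcp_rot: [0.637, 0.769, 0.047, 0.039]
contact_force: [0.9, -0.1, 3.6]
opening: 0.098
finger_force: 69.0
```

```bash
cat > st.py <<'E'
from h import *
s=get_state();r=R.from_quat(s["tcp_rot"]);i=r.inv().apply
m=r.as_matrix()
print("t",s["time"],"p",s["eef_pos"].round(4),"tilt",round(float(np.degrees(np.arcsin(m[2,1]))),2),"F tool",i(s["contact_force"]).round(1),"Fw",s["contact_force"].round(1),"M tool",i(s["wrist_torque"]).round(2),"ff",round(s["finger_force"],1),"op",round(s["opening"],3))
E
python3 st.py
```

```text
t 5.25 p [0.5597 0.0384 0.1545] tilt 7.03 F tool [-0.3  1.3 -3.5] Fw [ 0.9 -0.1  3.6] M tool [ 0.46 -0.28 -0.2 ] ff 69.0 op 0.098
```

>>> {"fn": "move_arm", "kwargs": {"moves": [[0, [0, 0.0002, -0.0021], [-0.015, 0, 0]], [0, [0, 0.0002, -0.0021], [-0.015, 0, 0]], [0, [0, 0.0002, -0.0021], [-0.015, 0, 0]], [0, [0, 0.0002, -0.002], [-0.015, 0, 0]], [0, [0, 0.0002, -0.0018], [-0.015, 0, 0]], [0, [0, 0.0002, -0.0018], [-0.015, 0, 0]], [0, [0, 0.0002, -0.0018], [-0.015, 0, 0]], [0, [0, 0.0002, -0.0018], [-0.015, 0, 0]], [0, [0, 0.0002, -0.0018], [-0.015, 0, 0]], [0, [0, 0, 0], [0, 0, 0]]]}}

```text
time: 6.08
eef_pos: [0.5572, 0.0383, 0.1711]
tcp_rot: [0.633, 0.764, 0.098, 0.081]
contact_force: [1.6, 0.3, 1.4]
opening: 0.095
finger_force: 68.7
```

```bash
python3 st.py
```

```text
t 6.0833 p [0.5572 0.0383 0.1711] tilt 14.64 F tool [ 0.   1.9 -0.9] Fw [1.6 0.3 1.4] M tool [ 0.23 -0.04  0.  ] ff 68.7 op 0.095
```

>>> {"fn": "move_arm", "kwargs": {"moves": [[0, [0, 0.0001, -0.0009], [-0.006, 0, 0]], [0, [0, 0.0001, -0.0009], [-0.006, 0, 0]], [0, [0, 0.0001, -0.0009], [-0.006, 0, 0]], [0, [0, 0.0001, -0.0009], [-0.006, 0, 0]], [0, [0, 0.0001, -0.0008], [-0.006, 0, 0]], [0, [0, 0.0001, -0.0008], [-0.006, 0, 0]], [0, [0, 0.0001, -0.0008], [-0.006, 0, 0]], [0, [0, 0.0001, -0.0008], [-0.006, 0, 0]], [0, [0, 0, 0], [0, 0, 0]], [0, [0, 0, 0], [0, 0, 0]]]}}

```text
time: 6.92
eef_pos: [0.5561, 0.038, 0.1773]
tcp_rot: [0.63, 0.762, 0.116, 0.096]
contact_force: [-0.1, -0.1, -2.6]
opening: 0.095
finger_force: 68.4
```

```bash
python3 st.py; python3 - <<'E'
from h import *
cv2.imwrite("pics/s3.png",cv2.resize(cv2.cvtColor(read_camera("scene"),cv2.COLOR_RGB2BGR)[130:260,240:400],(640,520),interpolation=2))
E
python3 st.py
```

```text
t 6.9167 p [0.5561 0.038  0.1773] tilt 17.29 F tool [-0.1 -0.9  2.4] Fw [-0.1 -0.1 -2.6] M tool [ 0.24 -0.01  0.  ] ff 68.4 op 0.095
t 6.9667 p [0.5561 0.038  0.1773] tilt 17.28 F tool [ 0.1 -1.4  2.1] Fw [-0.7 -0.1 -2.5] M tool [ 0.29 -0.05  0.01] ff 68.4 op 0.089
```

>>> {"fn": "move_arm", "kwargs": {"moves": [[0, [0, 0, -0.0004], [-0.003, 0, 0]], [0, [0, 0.0001, -0.0004], [-0.003, 0, 0]], [0, [0, 0, -0.0004], [-0.003, 0, 0]], [0, [0, 0.0001, -0.0004], [-0.003, 0, 0]], [0, [0, 0, -0.0004], [-0.003, 0, 0]], [0, [0, 0.0001, -0.0004], [-0.003, 0, 0]], [0, [0, 0, -0.0003], [-0.003, 0, 0]], [0, [0, 0.0001, -0.0003], [-0.003, 0, 0]], [0, [0, 0, -0.0004], [-0.003, 0, 0]], [0, [0, 0, 0], [0, 0, 0]]]}}

```text
time: 7.8
eef_pos: [0.556, 0.0378, 0.1813]
tcp_rot: [0.629, 0.76, 0.127, 0.105]
contact_force: [0.3, -0.6, -4.3]
opening: 0.092
finger_force: 68.1
```

```bash
python3 st.py
```

```text
t 7.8 p [0.556  0.0378 0.1813] tilt 18.93 F tool [-0.6 -1.2  4.2] Fw [ 0.3 -0.6 -4.3] M tool [0.15 0.02 0.03] ff 68.1 op 0.092
```

>>> {"fn": "move_arm", "kwargs": {"moves": [[0, [0, 0, -0.0004], [-0.003, 0, 0]], [0, [0, 0.0001, -0.0003], [-0.003, 0, 0]], [0, [0, 0, -0.0004], [-0.003, 0, 0]], [0, [0, 0.0001, -0.0003], [-0.003, 0, 0]], [0, [0, 0, -0.0004], [-0.003, 0, 0]], [0, [0, 0.0001, -0.0003], [-0.003, 0, 0]], [0, [0, 0, -0.0004], [-0.003, 0, 0]], [0, [0, 0.0001, -0.0003], [-0.003, 0, 0]], [0, [0, 0, -0.0004], [-0.003, 0, 0]], [0, [0, 0, 0], [0, 0, 0]]]}}

```text
time: 8.63
eef_pos: [0.5553, 0.0377, 0.1845]
tcp_rot: [0.627, 0.758, 0.137, 0.113]
contact_force: [-0.6, 0.7, -3.9]
opening: 0.088
finger_force: 68.2
```

```bash
python3 st.py
```

```text
t 8.6333 p [0.5553 0.0377 0.1845] tilt 20.47 F tool [ 0.8 -1.8  3.5] Fw [-0.6  0.7 -3.9] M tool [ 0.13 -0.   -0.04] ff 68.2 op 0.088
```

View pics/s3.png

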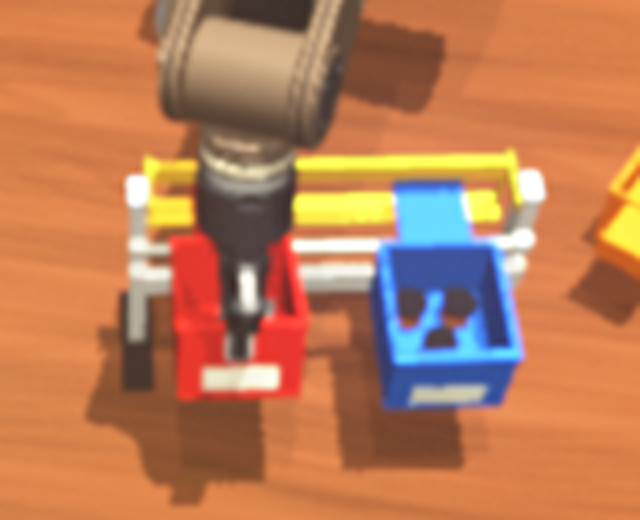

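The crop shows the red bin's front raised in the grip and the blue bin hanging untouched at (450,300). Continuing in small steps.

>>> {"fn": "move_arm", "kwargs": {"moves": [[0, [0, 0, -0.0004], [-0.003, 0, 0]], [0, [0, 0.0001, -0.0003], [-0.003, 0, 0]], [0, [0, 0, -0.0004], [-0.003, 0, 0]], [0, [0, 0.0001, -0.0004], [-0.003, 0, 0]], [0, [0, 0, -0.0004], [-0.003, 0, 0]], [0, [0, 0.0001, -0.0003], [-0.003, 0, 0]], [0, [0, 0, -0.0004], [-0.003, 0, 0]], [0, [0, 0.0001, -0.0003], [-0.003, 0, 0]], [0, [0, 0, -0.0004], [-0.003, 0, 0]], [0, [0, 0, 0], [0, 0, 0]]]}}

```text
time: 9.47
eef_pos: [0.5544, 0.0376, 0.1876]
tcp_rot: [0.626, 0.756, 0.147, 0.122]
contact_force: [-0.6, 0.1, -4.0]
opening: 0.093
finger_force: 68.3
```

```bash
python3 st.py
```

```text
t 9.4667 p [0.5544 0.0376 0.1876] tilt 22.01 F tool [ 0.2 -2.   3.5] Fw [-0.6  0.1 -4. ] M tool [ 0.25 -0.01 -0.01] ff 68.3 op 0.093
```

>>> {"fn": "move_arm", "kwargs": {"moves": [[0, [0, 0, -0.0004], [-0.003, 0, 0]], [0, [0, 0.0001, -0.0003], [-0.003, 0, 0]], [0, [0, 0, -0.0004], [-0.003, 0, 0]], [0, [0, 0.0001, -0.0004], [-0.003, 0, 0]], [0, [0, 0, -0.0004], [-0.003, 0, 0]], [0, [0, 0.0001, -0.0003], [-0.003, 0, 0]], [0, [0, 0, -0.0004], [-0.003, 0, 0]], [0, [0, 0.0001, -0.0003], [-0.003, 0, 0]], [0, [0, 0, 0], [0, 0, 0]], [0, [0, 0, 0], [0, 0, 0]]]}}

```text
time: 10.3
eef_pos: [0.5538, 0.0374, 0.1906]
tcp_rot: [0.624, 0.754, 0.156, 0.129]
contact_force: [-0.8, -0.4, -1.1]
opening: 0.09
finger_force: 68.5
```

```bash
python3 st.py
```

```text
t 10.3 p [0.5538 0.0374 0.1906] tilt 23.38 F tool [-0.2 -1.2  0.7] Fw [-0.8 -0.4 -1.1] M tool [ 0.71 -0.01 -0.02] ff 68.5 op 0.09
```

>>> {"fn": "move_arm", "kwargs": {"moves": [[0, [0, 0, -0.0004], [-0.003, 0, 0]], [0, [0, 0.0001, -0.0004], [-0.003, 0, 0]], [0, [0, 0, -0.0004], [-0.003, 0, 0]], [0, [0, 0, 0], [0, 0, 0]], [0, [0, 0, 0], [0, 0, 0]], [0, [0, 0, 0], [0, 0, 0]], [0, [0, 0, 0], [0, 0, 0]], [0, [0, 0, 0], [0, 0, 0]], [0, [0, 0, 0], [0, 0, 0]], [0, [0, 0, 0], [0, 0, 0]]]}}

```text
time: 11.13
eef_pos: [0.5535, 0.0373, 0.1917]
tcp_rot: [0.624, 0.754, 0.16, 0.132]
contact_force: [-1.5, -0.8, -0.7]
opening: 0.092
finger_force: 68.6
```

```bash
python3 st.py
```

```text
t 11.1333 p [0.5535 0.0373 0.1917] tilt 23.9 F tool [-0.5 -1.7 -0. ] Fw [-1.5 -0.8 -0.7] M tool [ 0.92 -0.02 -0.05] ff 68.6 op 0.092
```

>>> {"fn": "move_arm", "kwargs": {"moves": [[0, [0, -0.0001, 0.0006], [0.005, 0, 0]], [0, [0, -0.0001, 0.0005], [0.005, 0, 0]], [0, [0, 0, 0.0006], [0.005, 0, 0]], [0, [0, -0.0001, 0.0005], [0.005, 0, 0]], [0, [0, 0, 0.0006], [0.005, 0, 0]], [0, [0, 0, 0.0005], [0.004, 0, 0]], [0, [0, 0, 0], [0, 0, 0]], [0, [0, 0, 0], [0, 0, 0]], [0, [0, 0, 0], [0, 0, 0]], [0, [0, 0, 0], [0, 0, 0]]]}}

```text
time: 11.97
eef_pos: [0.5543, 0.0376, 0.1882]
tcp_rot: [0.626, 0.756, 0.148, 0.123]
contact_force: [-0.4, -0.4, -4.3]
opening: 0.091
finger_force: 68.2
```

```bash
python3 st.py
```

```text
t 11.9667 p [0.5543 0.0376 0.1882] tilt 22.22 F tool [-0.3 -2.1  3.8] Fw [-0.4 -0.4 -4.3] M tool [ 0.23 -0.   -0.  ] ff 68.2 op 0.091
```

>>> {"fn": "move_arm", "kwargs": {"moves": [[0, [0, 0.001, 0], [0, 0, 0]], [0, [0, 0.002, 0], [0, 0, 0]], [0, [0, 0.002, 0], [0, 0, 0]], [0, [0, 0.003, 0], [0, 0, 0]], [0, [0, 0.003, 0], [0, 0, 0]], [0, [0, 0.003, 0], [0, 0, 0]], [0, [0, 0.003, 0], [0, 0, 0]], [0, [0, 0.003, 0], [0, 0, 0]], [0, [0, 0.002, 0], [0, 0, 0]], [0, [0, 0, 0], [0, 0, 0]]]}}

```text
time: 12.8
eef_pos: [0.5749, 0.0414, 0.1971]
tcp_rot: [0.626, 0.756, 0.149, 0.123]
contact_force: [-0.3, -0.3, -4.1]
opening: 0.099
finger_force: 68.2
```

```bash
python3 st.py
```

```text
t 12.8 p [0.5749 0.0414 0.1971] tilt 22.27 F tool [-0.2 -1.9  3.6] Fw [-0.3 -0.3 -4.1] M tool [ 0.29 -0.07  0.01] ff 68.2 op 0.099
```

>>> {"fn": "move_arm", "kwargs": {"moves": [[0, [0, 0.004, 0], [0, 0, 0]], [0, [0, 0.006, 0], [0, 0, 0]], [0, [0, 0.008, 0], [0, 0, 0]], [0, [0, 0.01, 0], [0, 0, 0]], [0, [0, 0.01, -0.001], [0, 0, 0]], [0, [0, 0.01, -0.001], [0, 0, 0]], [0, [0, 0.01, -0.001], [0, 0, 0]], [0, [0, 0.01, -0.002], [0, 0, 0]], [0, [0, 0.01, -0.003], [0, 0, 0]], [0, [0, 0.008, -0.004], [0, 0, 0]]]}}

```text
time: 13.63
eef_pos: [0.6492, 0.0556, 0.241]
tcp_rot: [0.626, 0.756, 0.149, 0.123]
contact_force: [0.0, 0.2, -4.4]
opening: 0.098
finger_force: 68.3
```

```bash
python3 st.py;  python3 - <<'E'
from h import *
s=get_state(); p,r=s["eef_pos"],R.from_quat(s["tcp_rot"])
# red bin centre to mat centre, bin yaw 10.3 deg
yaw=np.radians(10.3); c=np.array([.527,-.276,0]); x=np.array([np.cos(yaw),np.sin(yaw),0])
print("TCP goal xy",c+.0555*x)
E
```

```text
t 13.6333 p [0.6492 0.0556 0.241 ] tilt 22.24 F tool [ 0.1 -1.6  4.1] Fw [ 0.   0.2 -4.4] M tool [ 0.25  0.02 -0.01] ff 68.3 op 0.098
TCP goal xy [ 0.58160562 -0.26607648  0.        ]
```

>>> {"fn": "move_arm", "kwargs": {"moves": [[0, [0, 0, -0.01], [0, 0, 0]], [0, [0, 0, -0.015], [0.04, 0, 0]], [0, [0, 0, -0.015], [0.05, 0, 0]], [0, [0, 0, -0.015], [0.05, 0, 0]], [0, [0, 0, -0.015], [0.05, 0, 0]], [0, [0, 0, -0.015], [0.05, 0, 0]], [0, [0, 0, -0.015], [0.05, 0, 0]], [0, [0, 0, -0.01], [0.05, 0, 0]], [0, [0, 0, -0.01], [0.04, 0, 0]], [0, [0, 0, 0], [0.007, 0, 0]]]}}

```text
time: 14.47
eef_pos: [0.6208, 0.0499, 0.3599]
tcp_rot: [0.638, 0.77, 0.002, 0.003]
contact_force: [0.1, 0.5, -3.6]
opening: 0.094
finger_force: 68.7
```

```bash
python3 st.py;  python3 - <<'E'
from h import *
s=get_state(); p,r=s["eef_pos"],R.from_quat(s["tcp_rot"])
cv2.imwrite("pics/w4.png",cv2.cvtColor(read_camera("wrist"),cv2.COLOR_RGB2BGR))
print(rem(p,r,np.array([.5816,-.2661,p[2]]),np.radians(10.3)))
E
```

```text
t 14.4667 p [0.6208 0.0499 0.3599] tilt 0.38 F tool [0.5 0.1 3.6] Fw [ 0.1  0.5 -3.6] M tool [-0.34 -0.04 -0.04] ff 68.7 op 0.094
(array([-3.031e-01, -9.750e-02, -2.000e-04]), array([0.0066, 0.0016, 0.0081]))
```

View pics/w4.png

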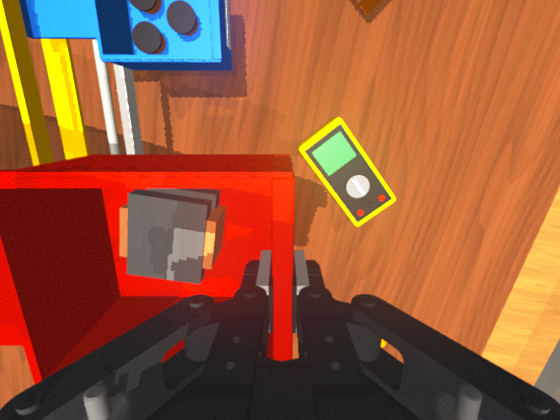

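The wrist view shows the red bin level in the grip with the transformer inside at (170,235), and the blue bin still hanging. Next I carry it to the mat.

>>> {"fn": "move_arm", "kwargs": {"moves": [[0, [-0.006, -0.002, 0], [0.003, 0, 0.004]], [0, [-0.01, -0.004, 0], [0.003, 0, 0.004]], [0, [-0.016, -0.005, 0], [0, 0, 0]], [0, [-0.018, -0.006, 0], [0, 0, 0]], [0, [-0.018, -0.006, 0], [0, 0, 0]], [0, [-0.018, -0.006, 0], [0, 0, 0]], [0, [-0.018, -0.006, 0], [0, 0, 0]], [0, [-0.018, -0.006, 0], [0, 0, 0]], [0, [-0.018, -0.006, 0], [0, 0, 0]], [0, [-0.018, -0.006, 0], [0, 0, 0]]]}}

```text
time: 15.35
eef_pos: [0.5943, -0.1168, 0.3552]
tcp_rot: [0.641, 0.767, -0.002, -0.002]
contact_force: [-0.3, -0.7, -4.1]
opening: 0.094
finger_force: 68.8
```

>>> {"fn": "move_arm", "kwargs": {"moves": [[0, [-0.018, -0.006, 0], [0, 0, 0]], [0, [-0.018, -0.006, 0], [0, 0, 0]], [0, [-0.018, -0.006, 0.006], [0, 0, 0]], [0, [-0.018, -0.006, 0.01], [0, 0, 0]], [0, [-0.018, -0.006, 0.016], [0, 0, 0]], [0, [-0.018, -0.006, 0.02], [0, 0, 0]], [0, [-0.018, -0.006, 0.02], [0, 0, 0]], [0, [-0.012, -0.003, 0.02], [0, 0, 0]], [0, [-0.006, -0.002, 0.02], [0, 0, 0]], [0, [0, 0, 0.02], [0, 0, 0]]]}}

```text
time: 16.18
eef_pos: [0.5727, -0.2675, 0.2225]
tcp_rot: [0.642, 0.767, -0.002, -0.002]
contact_force: [0.2, 0.3, -4.5]
opening: 0.093
finger_force: 68.8
```

>>> {"fn": "move_arm", "kwargs": {"moves": [[0, [0, 0, 0.02], [0, 0, 0]], [0, [0, 0, 0.02], [0, 0, 0]], [0, [0, 0, 0.02], [0, 0, 0]], [0, [0, 0, 0.02], [0, 0, 0]], [0, [0, 0, 0.016], [0, 0, 0]], [0, [0, 0, 0.012], [0, 0, 0]], [0, [0, 0, 0.008], [0, 0, 0]], [0, [0, 0, 0.004], [0, 0, 0]], [0, [0, 0, 0], [0, 0, 0]], [0, [0, 0, 0], [0, 0, 0]]]}}

```text
time: 17.02
eef_pos: [0.5743, -0.2658, 0.1053]
tcp_rot: [0.641, 0.768, -0.002, -0.001]
contact_force: [0.3, -0.7, -3.9]
opening: 0.094
finger_force: 68.8
```

```bash
python3 st.py;  python3 - <<'E'
from h import *
s=get_state(); p,r=s["eef_pos"],R.from_quat(s["tcp_rot"])
np.savez("w5.npz",p=p,q=s["tcp_rot"])
a,b,c=[cv2.cvtColor(read_camera(n),cv2.COLOR_RGB2BGR) for n in("wrist","scene","top")]
cv2.imwrite("pics/s5.png",b);cv2.imwrite("pics/t5.png",c)
cv2.imwrite("pics/m5.png",np.hstack([cv2.resize(b[150:270,140:300],(400,300),interpolation=2),cv2.resize(c[140:260,290:450],(400,300),interpolation=2)]))
cv2.imwrite("pics/w5.png",a)
print(rem(p,r,np.array([.5816,-.2661,p[2]]),np.radians(10.3)))
E
```

```text
t 17.0167 p [ 0.5743 -0.2658  0.1053] tilt -0.23 F tool [-0.8  0.2  3.9] Fw [ 0.3 -0.7 -3.9] M tool [-0.29 -0.03  0.06] ff 68.8 op 0.094
(array([-0.0016,  0.0071, -0.    ]), array([-0.004 ,  0.001 ,  0.0001]))
```

View pics/m5.png

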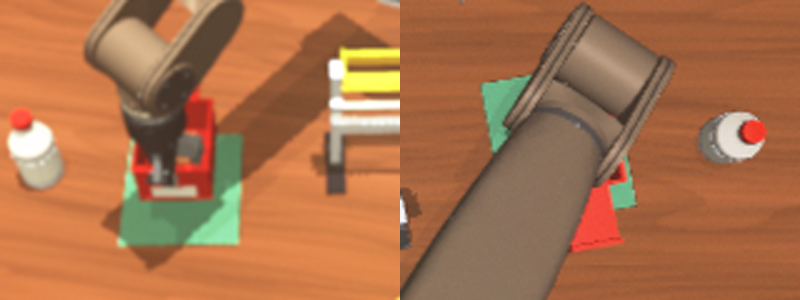

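The bin is held over the mat with the transformer inside (scene crop at (188,150)), clear of the bottle. I correct by 7 mm and lower it.

>>> {"fn": "move_arm", "kwargs": {"moves": [[0, [-0.0008, 0.0035, 0.005], [-0.004, 0, 0]], [0, [-0.0008, 0.0036, 0.008], [0, 0, 0]], [0, [0, 0, 0.008], [0, 0, 0]], [0, [0, 0, 0.008], [0, 0, 0]], [0, [0, 0, 0.006], [0, 0, 0]], [0, [0, 0, 0.005], [0, 0, 0]], [0, [0, 0, 0.003], [0, 0, 0]], [0, [0, 0, 0.002], [0, 0, 0]], [0, [0, 0, 0], [0, 0, 0]], [0, [0, 0, 0], [0, 0, 0]]]}}

```text
time: 18.0
eef_pos: [0.5813, -0.2658, 0.0597]
tcp_rot: [0.641, 0.768, -0.0, -0.0]
contact_force: [0.2, -0.3, -3.9]
opening: 0.089
finger_force: 68.7
```

>>> {"fn": "move_arm", "kwargs": {"moves": [[0, [0, 0, 0.001], [0, 0, 0]], [0, [0, 0, 0.001], [0, 0, 0]], [0, [0, 0, 0.001], [0, 0, 0]], [0, [0, 0, 0.001], [0, 0, 0]], [0, [0, 0, 0], [0, 0, 0]], [0, [0, 0, 0], [0, 0, 0]], [0, [0, 0, 0], [0, 0, 0]], [0, [0, 0, 0], [0, 0, 0]], [0, [0, 0, 0], [0, 0, 0]], [0, [0, 0, 0], [0, 0, 0]]]}}

```text
time: 18.83
eef_pos: [0.5811, -0.2657, 0.0555]
tcp_rot: [0.641, 0.768, -0.0, -0.0]
contact_force: [0.5, -0.2, -3.9]
opening: 0.098
finger_force: 68.9
```

```bash
python3 st.py
```

```text
t 18.8333 p [ 0.5811 -0.2657  0.0555] tilt -0.05 F tool [-0.3  0.4  3.9] Fw [ 0.5 -0.2 -3.9] M tool [-0.26 -0.03 -0.01] ff 68.9 op 0.098
```

>>> {"fn": "move_arm", "kwargs": {"moves": [[0, [0, 0, 0.001], [0, 0, 0]], [0, [0, 0, 0.001], [0, 0, 0]], [0, [0, 0, 0.001], [0, 0, 0]], [0, [0, 0, 0.001], [0, 0, 0]], [0, [0, 0, 0], [0, 0, 0]], [0, [0, 0, 0], [0, 0, 0]], [0, [0, 0, 0], [0, 0, 0]], [0, [0, 0, 0], [0, 0, 0]], [0, [0, 0, 0], [0, 0, 0]], [0, [0, 0, 0], [0, 0, 0]]]}}

```text
time: 19.67
eef_pos: [0.5812, -0.2657, 0.0516]
tcp_rot: [0.641, 0.768, -0.0, -0.0]
contact_force: [0.5, 0.1, -4.0]
opening: 0.096
finger_force: 68.9
```

```bash
python3 st.py
```

```text
t 19.6667 p [ 0.5812 -0.2657  0.0516] tilt -0.05 F tool [0.  0.5 4. ] Fw [ 0.5  0.1 -4. ] M tool [-0.25  0.02  0.08] ff 68.9 op 0.096
```

>>> {"fn": "move_arm", "kwargs": {"moves": [[0, [0, 0, 0.001], [0, 0, 0]], [0, [0, 0, 0.001], [0, 0, 0]], [0, [0, 0, 0.001], [0, 0, 0]], [0, [0, 0, 0], [0, 0, 0]], [0, [0, 0, 0], [0, 0, 0]], [0, [0, 0, 0], [0, 0, 0]], [0, [0, 0, 0], [0, 0, 0]], [0, [0, 0, 0], [0, 0, 0]], [0, [0, 0, 0], [0, 0, 0]], [0, [0, 0, 0], [0, 0, 0]]]}}

```text
time: 20.5
eef_pos: [0.5811, -0.2657, 0.0485]
tcp_rot: [0.641, 0.768, -0.0, -0.0]
contact_force: [-0.0, 1.0, -4.7]
opening: 0.091
finger_force: 68.9
```

```bash
python3 st.py
```

```text
t 20.5 p [ 0.5811 -0.2657  0.0485] tilt -0.06 F tool [1.  0.1 4.7] Fw [-0.   1.  -4.7] M tool [-0.29 -0.   -0.01] ff 68.9 op 0.091
```

>>> {"fn": "move_arm", "kwargs": {"moves": [[0, [0, 0, 0.001], [0, 0, 0]], [0, [0, 0, 0.001], [0, 0, 0]], [0, [0, 0, 0.001], [0, 0, 0]], [0, [0, 0, 0], [0, 0, 0]], [0, [0, 0, 0], [0, 0, 0]], [0, [0, 0, 0], [0, 0, 0]], [0, [0, 0, 0], [0, 0, 0]], [0, [0, 0, 0], [0, 0, 0]], [0, [0, 0, 0], [0, 0, 0]], [0, [0, 0, 0], [0, 0, 0]]]}}

```text
time: 21.33
eef_pos: [0.5816, -0.2658, 0.0481]
tcp_rot: [0.641, 0.768, -0.0, -0.0]
contact_force: [-4.5, 2.7, 6.7]
opening: 0.094
finger_force: 70.7
```

```bash
python3 st.py
```

```text
t 21.3333 p [ 0.5816 -0.2658  0.0481] tilt -0.07 F tool [ 3.5 -4.  -6.7] Fw [-4.5  2.7  6.7] M tool [0.49 0.66 0.04] ff 70.7 op 0.094
```

Touchdown felt. I ease off and release.

>>> {"fn": "move_arm", "kwargs": {"grip_force": 20, "moves": [[0, [0, 0, -0.001], [0, 0, 0]], [0, [0, 0, -0.0007], [0, 0, 0]], [0, [0, 0, 0], [0, 0, 0]], [0, [0, 0, 0], [0, 0, 0]], [0, [0, 0, 0], [0, 0, 0]], [0.12, [0, 0, 0], [0, 0, 0]], [0.16, [0, 0, 0], [0, 0, 0]], [0.22, [0, 0, 0], [0, 0, 0]], [0.28, [0, 0, 0], [0, 0, 0]], [0.28, [0, 0, 0], [0, 0, 0]]]}}

```text
time: 22.17
eef_pos: [0.581, -0.2657, 0.0468]
tcp_rot: [0.641, 0.768, -0.0, -0.0]
contact_force: [0.0, -0.3, 0.5]
opening: 0.282
finger_force: 0.0
```

```bash
python3 st.py; python3 - <<'E'
from h import *
cv2.imwrite("pics/w6.png",cv2.cvtColor(read_camera("wrist"),cv2.COLOR_RGB2BGR))
E
```

```text
t 22.1667 p [ 0.581  -0.2657  0.0468] tilt -0.07 F tool [-0.3 -0.  -0.5] Fw [ 0.  -0.3  0.5] M tool [-0.02  0.    0.01] ff 0.0 op 0.282
```

View pics/w6.png

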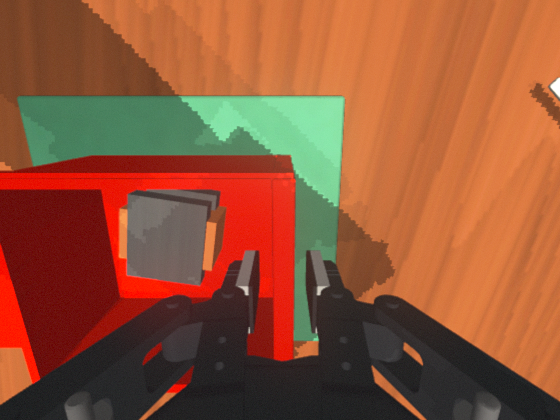

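Released: the wrist view shows the wall at u 272-295 clear of the pads at 250 and 315, the transformer in the bin at (170,235), and the bin on the mat. Going straight up.

>>> {"fn": "move_arm", "kwargs": {"moves": [[0.28, [0, 0, -0.006], [0, 0, 0]], [0.28, [0, 0, -0.015], [0, 0, 0]], [0.28, [0, 0, -0.03], [0, 0, 0]], [0.28, [0, 0, -0.03], [0, 0, 0]], [0.28, [0, 0, -0.035], [0, 0, 0]], [0.28, [0, 0, -0.035], [0, 0, 0]], [0.28, [0, 0, -0.035], [0, 0, 0]], [0.28, [0, 0, -0.035], [0, 0, 0]], [0.28, [0, 0, -0.035], [0, 0, 0]], [0.28, [0, 0, -0.03], [0, 0, 0]]]}}

```text
time: 23.05
eef_pos: [0.5814, -0.2656, 0.3382]
tcp_rot: [0.641, 0.768, -0.0, 0.002]
contact_force: [2.0, 0.6, 0.9]
opening: 0.284
finger_force: 0.0
```

>>> {"fn": "move_arm", "kwargs": {"moves": [[0.28, [0.02, 0, 0], [0, 0, -0.04]], [0.28, [0.035, 0, 0], [0, 0, -0.06]], [0.28, [0.035, 0, 0], [0, 0, -0.06]], [0.28, [0.035, 0, 0], [0, 0, -0.06]], [0.28, [0.035, 0, 0], [0, 0, -0.06]], [0.28, [0.035, 0, 0], [0, 0, -0.06]], [0.28, [0.035, 0, 0], [0, 0, -0.06]], [0.28, [0.02, 0, 0], [0, 0, -0.04]], [0.28, [0, 0, 0], [0, 0, 0]], [0.28, [0, 0, 0], [0, 0, 0]]]}}

```text
time: 23.88
eef_pos: [0.4911, -0.0338, 0.335]
tcp_rot: [0.457, 0.889, -0.0, 0.001]
contact_force: [-0.2, -1.1, 0.0]
opening: 0.281
finger_force: 0.0
```

```bash
python3 st.py; python3 - <<'E'
from h import *
a,b=[cv2.cvtColor(read_camera(n),cv2.COLOR_RGB2BGR) for n in("scene","top")]
for n,i in(("scene",a),("top",b)): cv2.imwrite(f"pics/{n}7.png",i)
cv2.imwrite("pics/m7.png",np.hstack([cv2.resize(a[140:260,140:300],(400,300),interpolation=2),cv2.resize(b[140:260,290:450],(400,300),interpolation=2)]))
E
```

```text
t 23.8833 p [ 0.4911 -0.0338  0.335 ] tilt 0.05 F tool [-0.8 -0.8 -0. ] Fw [-0.2 -1.1  0. ] M tool [-0.    0.   -0.01] ff 0.0 op 0.281
```

View pics/m7.png

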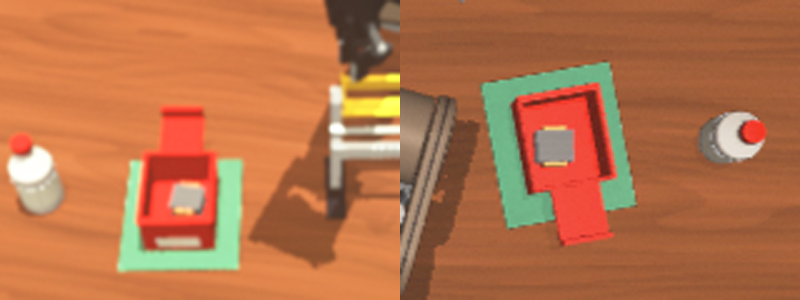

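```bash
python3 - <<'E'
from h import *
a=np.mean([onz("top",(290+(x-400)/2.5,140+y/2.5),.079) for x,y in((516,98),(600,85),(615,178),(530,192))],0)
b=np.mean([onz("scene",(140+x/2.5,140+y/2.5),.079) for x,y in((139,225),(217,222),(216,153),(145,154))],0)
print(a,b,"mat",onz("top",(352.94,197.44),.004))
x0,x1=[cv2.imread(f"pics/top{i}.png").astype(int) for i in(0,7)]
d=(abs(x0-x1).sum(2)>90); print("blue diff",d[185:250,170:225].mean(),"meter",d[100:160,220:280].mean(),"driver",d[80:145,305:355].mean(),"bottle",d[180:210,405:445].mean())
E
```

```text
[ 0.52656107 -0.27299963  0.079     ] [ 0.53022681 -0.26765077  0.079     ] mat [ 0.52563488 -0.27546121  0.004     ]
blue diff 0.0 meter 0.0 driver 0.0 bottle 0.0
```

The bin sits within a few millimetres of the mat centre, upright, with the transformer inside, and the other things have not moved.

```bash
python3 -c "
from plant import *
print(sign_off())"
```

```text
the job is handed in; nothing more can be done
None
```

The red bin came off the rack without forcing: its nib met the stop at about 23°, then I backed off slightly and drew it clear. It is upright within a few millimetres of the mat's centre, transformer inside and gripper clear, and nothing else checked (blue bin, meter, driver, bottle) moved; handed in at about 24 s.

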